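Swap the standing rules easel

TASK

The orange game is over and the blue one is next: snap the orange folding card stand down flat and snap the blue one up until it is fully open, in either order. Leave the green stand folded flat.

Things in the scene. Friction and masses are not known exactly. Their poses are not given: they have to be found in the camera images.
- orange_stand: Orange folding card stand: black base 130 x 124 x 24 mm, stuck to the shelf, with a hinged orange leaf 100 mm wide, 8 mm thick. Origin on the shelf under the stand; z up, x from the folded leaf's grip towards the hinge, y along the hinge. Hinge line at x = +45, z = 32 mm. Leaf reaches 96 mm from it, then a neck 12 mm wide, then the grip at 125 mm.
- orange_grip (a point): Centre of the orange leaf's steel barrel grip: 18 mm diameter, 22 mm long, axis parallel to the hinge, 125 mm from it. In the stand's frame, at leaf angle q: x = 45 - 125 cos q, y = 0, z = 32 + 125 sin q (mm). Free all round: pinch its flat ends (along y) from straight above at any q; it turns between the finger pads.
- orange_leaf (a joint): Angle q of the orange leaf, rad: 0 = flat on its base, 1.25 = fully open at its stop (72 degrees). Starts open. An over-centre spring drives it to the nearer end (tipping point between 0.6 and 0.8 rad) and holds it there. Lifting it from flat takes about 2 N at the grip, pushing the open one straight down about 6 N.
- blue_stand: Blue folding card stand: black base 130 x 124 x 24 mm, stuck to the shelf, with a hinged blue leaf 100 mm wide, 8 mm thick. Origin on the shelf under the stand; z up, x from the folded leaf's grip towards the hinge, y along the hinge. Hinge line at x = +45, z = 32 mm. Leaf reaches 96 mm from it, then a neck 12 mm wide, then the grip at 125 mm.
- blue_grip (a point): Centre of the blue leaf's steel barrel grip: 18 mm diameter, 22 mm long, axis parallel to the hinge, 125 mm from it. In the stand's frame, at leaf angle q: x = 45 - 125 cos q, y = 0, z = 32 + 125 sin q (mm). Free all round: pinch its flat ends (along y) from straight above at any q; it turns between the finger pads.
- blue_leaf (a joint): Angle q of the blue leaf, rad: 0 = flat on its base, 1.25 = fully open at its stop (72 degrees). Starts folded. An over-centre spring drives it to the nearer end (tipping point between 0.6 and 0.8 rad) and holds it there. Lifting it from flat takes about 2 N at the grip, pushing the open one straight down about 6 N.
- green_leaf (a joint): angle of the leaf of a third, green stand of the same make, in rad: 0 = folded flat, 1.25 = open. It starts folded and is to stay so. The three stands stand side by side in any order, at least 190 mm from centre to centre, each turned up to 17 degrees either way.

How it is judged:
By the outcome, as a careful person would: the job done as asked, in the order asked, and still so for the second after the job is handed in, with the robot touching nothing.
It also fails if it takes over 51 s, if anything falls off the work surface, if the arm or the gripper's body presses on something with over 40 N, if the wrist force passes 120 N, or if a joint passes its speed limit or range.

ROBOT

A 7-joint arm with a two-finger parallel gripper is mounted at the origin on the work surface. World frame = base frame: x ahead of the robot, y to its left, z up, the work surface at z = 0. Lengths are in m, angles in rad, forces in N, time in s.
With the tool pointing down it reaches from about 0.425 to 0.825 m from the base axis. Payload 3.6 kg.
Tool frame: the origin (TCP) lies at the very end of the fingers, on their centre line; the grasp point (between the pads) lies bot.grip_point_offset behind it (bot.grip_point_offset is the distance from the TCP to the grasp point, in m); z points along the fingers, y is the line along which they close (so a half turn about z gives the same grasp; the last joint's range is limited). The gripper opens to 85 mm and grips with 20 to 120 N. Pads are 22 mm wide; open, the fingers measure 114 mm over their backs; the gripper's body (76 mm by 85 mm) begins 54 mm behind the grasp point. The pads swing forward as they close: fully open they stand 13 mm farther back than shut.
Start: joints at [1.304, 0.615, -0.013, 1.423, 0.008, 1.103, -0.04], TCP at [0.155, -0.631, 0.231] pointing down, gripper open.
Joint ranges: [-3.12, 3.12], [-0.3, 2.06], [-1.34, 1.32], [0.26, 2.42], [-1.36, 4.5], [0.01, 1.98], [-2.84, 2.84]. Speed limits (rad/s): [2.79, 2.79, 3.14, 3.14, 3.14, 3.14, 3.14].

INTERFACE

Orientations are given as a unit quaternion [x, y, z, w].
In Python, from plant import bot gives the robot as it stands. Calls block until the motion is done:
- bot.goto(position, orientation): joint-space move of the TCP to a pose.
- bot.move_linear(position, ori=None, vel=0.15): straight line of the TCP; ori=None keeps the orientation; vel is the mean speed in m/s.
- bot.set_joints(angles): joint-space move.
- bot.move_gripper(opening): finger opening in m; the grip force is fixed at half the most; returns when the fingers have stopped.
- bot.pause(seconds).
- bot.solve_ik(position, orientation): joint angles nearest the present ones, or None.
- bot.state(): the state.
- bot.snapshot(name): name is "scene" or "top"; returns a dict with "color" (400x640x3 uint8, red, green, blue), "depth" (400x640 float32, m along the optical axis (not along the pixel's ray), 0 where there is no reading), "K" (3x3 intrinsics, pixels), "k1" (the pictures are not rectified: a ray, as slopes to the right and down, at radius r is drawn at 1 + k1 r^2 times it, then the intrinsics apply), "cam_to_world" (4x4, takes a point from camera to world coordinates). Camera axes: x right, y down, z forward; pixel columns grow to the right and rows downward; lengths in m; the calibration is good to about 2 mm. A picture is of the moment at which its call begins.
A pose or a line that the arm cannot do raises bot.IKError and nothing moves.
- bot.finish_job(): hands the job in, once; it reports no verdict.
The state is a dict: "clock": time; "q": joint angles; "joint_velocities": joint speeds; "tau": joint torques, N m; "eef_pos": TCP position; "ee_rot": TCP orientation; "wrist_force": force on the tool from outside, world axes, zero at the start; "moment": the same for the moment, N m; "opening": finger opening in m.
Only numpy, scipy, OpenCV 4.12 (cv2) and the standard library are available. Lean on these libraries where they do the work, as an engineer would, in place of code of your own. Each camera call takes 0.05 s, during which the arm holds its last target. There are 200 camera calls.

## Working session

There is one attempt and no reset: what is moved stays moved. The work goes in short steps, each a Python script; the robot and the scene stay as the last script left them, time stands still between calls to the robot, and variables do not carry over. Pictures are saved under pics/ and viewed, on a budget of 10 in all, crops included, one or two more only if the job needs it, and the job is handed in when it is done.

```bash
ls; mkdir -p pics; python3 - <<'E'
from plant import bot
import numpy as np,cv2
s=bot.state();print(s['clock'],s['eef_pos'],s['ee_rot'],s['opening'],bot.grip_point_offset)
for n in("scene","top"):
    d=bot.snapshot(n);np.savez(n+"0.npz",**d);print(n,d['K'],d['k1'],d['cam_to_world'].round(3))
    cv2.imwrite(f"pics/{n}0.png",d['color'][:,:,::-1])
E
```

```text
pics
0.0 [ 0.15483989 -0.63050199  0.23014086] [ 9.92755569e-01  1.20144730e-01 -1.57174419e-04 -1.26462027e-03] 0.08531282558899358 0.0187
scene [[393.76639171   0.         321.9403965 ]
 [  0.         393.76639171 199.62151463]
 [  0.           0.           1.        ]] 0.01671150616870632 [[ 0.551  0.687 -0.474  0.994]
 [ 0.835 -0.448  0.32  -0.314]
 [ 0.008 -0.572 -0.82   0.819]
 [ 0.     0.     0.     1.   ]]
top [[409.52971108   0.         321.91514316]
 [  0.         409.52971108 194.36598954]
 [  0.           0.           1.        ]] -0.07637357845089257 [[ 0.006 -0.995  0.101  0.464]
 [-1.    -0.006  0.003  0.004]
 [-0.002 -0.101 -0.995  1.036]
 [ 0.     0.     0.     1.   ]]
```

View pics/scene0.png

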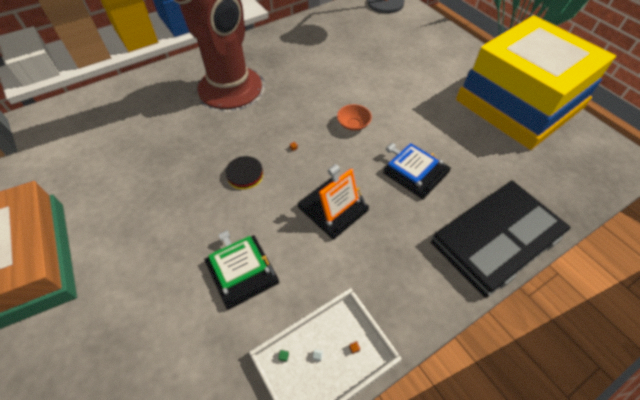

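View pics/top0.png

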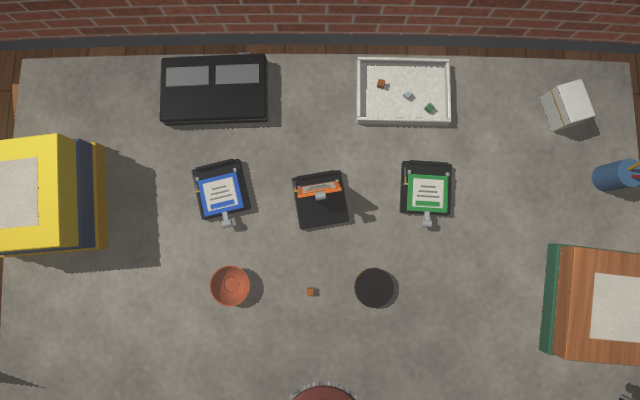

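The blue stand is at top-view pixel (220,190) and folded. Orange is at (320,198) and open. Green is at (427,188) and folded. All the grips point towards the robot, so I'll measure their poses next.

```bash
cat > h.py <<'E'
import numpy as np,cv2
def rays(d,uv):
    n=cv2.undistortPoints(np.float64(uv).reshape(-1,1,2),d['K'],np.array([float(d['k1']),0,0,0,0])).reshape(-1,2)
    return np.c_[n,np.ones(len(n))]
def onplane(d,uv,z):
    T=d['cam_to_world'];r=rays(d,uv)@T[:3,:3].T
    return T[:3,3]+r*((z-T[2,3])/r[:,2])[:,None]
def pts(d,m):
    v,u=np.nonzero(m);uv=np.c_[u,v];T=d['cam_to_world']
    P=(rays(d,uv)*d['depth'][v,u][:,None])@T[:3,:3].T+T[:3,3]
    return uv,P
def biggest(m,box=None):
    m=m.astype(np.uint8)
    if box: b=np.zeros_like(m);b[box[1]:box[3],box[0]:box[2]]=1;m=m*b
    n,l,s,c=cv2.connectedComponentsWithStats(m)
    return l==1+np.argmax(s[1:,4])
def hsv(d): return cv2.cvtColor(d['color'],cv2.COLOR_RGB2HSV)
E
python3 - <<'E'
from h import *
d=dict(np.load('top0.npz'));H=hsv(d)
boxes=dict(blue=(185,150,265,235),orange=(285,160,355,235),green=(392,150,462,235))
cols=dict(blue=(105,130),orange=(5,18),green=(45,80))
for k,b in boxes.items():
    lo,hi=cols[k]
    m=biggest((H[...,0]>=lo)&(H[...,0]<=hi)&(H[...,1]>110)&(H[...,2]>60),b)
    uv,P=pts(d,m);ok=P[:,2]>0
    print(k,m.sum(),'z',np.percentile(P[:,2],[2,50,98]).round(3))
    if k!='orange':
        q=onplane(d,uv,.036)[:,:2]
        print(' leaf rect',cv2.minAreaRect((q*1000).astype(np.float32)))
    else:
        c=P.mean(0);w=np.linalg.svd(P-c)[2];print(' c',c.round(3),'axes',w.round(3))
    x0,y0,x1,y1=b
    dark=biggest((H[...,2]<55),b)
    uv,_=pts(d,dark);q=onplane(d,uv,.024)[:,:2]
    print(' base rect',dark.sum(),cv2.minAreaRect((q*1000).astype(np.float32)))
    st=(H[...,1]<30)&(H[...,2]>120)
    mm=st.astype(np.uint8);n,l,s,c=cv2.connectedComponentsWithStats(mm)
    for i in range(1,n):
        if x0<c[i][0]<x1 and y0<c[i][1]<y1 and s[i,4]>5:
            u2,P2=pts(d,l==i);print(' steel',c[i].round(1),s[i].tolist(),'med',np.median(P2,0).round(3),'pl.036',onplane(d,c[i],.041).round(3))
big=cv2.resize(d['color'][140:240,180:470,::-1],None,fx=2.7,fy=2.7,interpolation=cv2.INTER_CUBIC)
cv2.imwrite('pics/crop0.png',big)
E
```

```text
blue 573 z [0.033 0.037 0.041]
 leaf rect ((565.8837280273438, 258.64678955078125), (92.09161376953125, 99.99017333984375), 14.153080940246582)
 base rect 259 ((581.83251953125, 204.33453369140625), (51.43846893310547, 135.6248321533203), 80.70112609863281)
 steel [234.2 169.2] [233, 168, 3, 4, 8] med [0.627 0.225 0.037] pl.036 [[0.626 0.224 0.041]]
 steel [196.6 178.3] [196, 177, 2, 4, 7] med [0.604 0.318 0.037] pl.036 [[0.603 0.317 0.041]]
 steel [219.4 191.4] [203, 177, 35, 34, 695] med [0.572 0.26  0.038] pl.036 [[0.571 0.259 0.041]]
 steel [233.5 221.2] [231, 218, 5, 8, 22] med [0.5   0.231 0.002] pl.036 [[0.498 0.222 0.041]]
orange 272 z [0.026 0.119 0.127]
 c [0.568 0.015 0.107] axes [[-0.212  0.953  0.214]
 [ 0.252  0.265 -0.931]
 [-0.944 -0.144 -0.296]]
 base rect 916 ((556.5462646484375, 7.1779327392578125), (130.24082946777344, 110.34575653076172), 9.976801872253418)
 steel [318.4 185.8] [303, 182, 32, 10, 80] med [0.582 0.014 0.07 ] pl.036 [[0.586 0.016 0.041]]
 steel [319.6 194.9] [315, 192, 10, 7, 59] med [0.551 0.013 0.16 ] pl.036 [[0.564 0.013 0.041]]
green 532 z [0.033 0.036 0.04 ]
 leaf rect ((570.8934326171875, -252.5629425048828), (100.23440551757812, 90.7811508178711), 86.88807678222656)
 base rect 102 ((643.3889770507812, -262.694091796875), (104.5286865234375, 8.443349838256836), 84.87805938720703)
 steel [408.9 171.4] [408, 170, 3, 4, 11] med [ 0.625 -0.208  0.038] pl.036 [[ 0.623 -0.207  0.041]]
 steel [447. 174.] [446, 173, 3, 3, 9] med [ 0.618 -0.303  0.037] pl.036 [[ 0.617 -0.301  0.041]]
 steel [427.7 190.5] [412, 179, 31, 29, 668] med [ 0.577 -0.253  0.037] pl.036 [[ 0.576 -0.252  0.041]]
 steel [420.5 206. ] [417, 206, 8, 1, 8] med [ 0.538 -0.232  0.039] pl.036 [[ 0.538 -0.234  0.041]]
```

View pics/crop0.png

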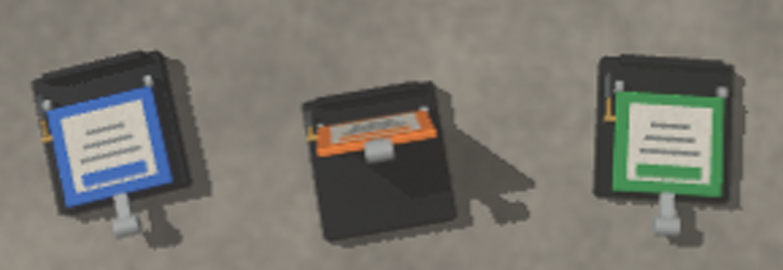

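Blue has its hinge at about (0.613, 0.270) and a yaw of about 14°. Its predicted grip (0.491, 0.240) matches the grip seen at pixel (226,224). Orange has its grip at about (0.552, 0.013, 0.151) and a yaw of about 10°. I'll start with orange: pinch it and follow the arc down.

```bash
cat > act.py <<'E'
from plant import bot
import numpy as np
from scipy.spatial.transform import Rotation as R
off=bot.grip_point_offset
class Stand:
    def __init__(s,hinge,yaw):
        s.h=np.array(hinge);s.x=np.array([np.cos(yaw),np.sin(yaw)])
        qs=[(R.from_euler('z',yaw+a)*R.from_quat([1,0,0,0])) .as_quat() for a in(0,np.pi)]
        sol=[(bot.solve_ik(s.tcp(0.6),q),q) for q in qs]
        sol=[(abs(j[6]),tuple(q)) for j,q in sol if j is not None]
        print(sol);s.ori=list(min(sol)[1])
    def tcp(s,q,up=0):
        p=s.h-.125*np.cos(q)*s.x
        return [p[0],p[1],.032+.125*np.sin(q)-off+up]
    def run(s,q0,q1):
        bot.goto(s.tcp(q0,.08),s.ori);rep('above')
        bot.move_gripper(.055)
        bot.move_linear(s.tcp(q0),s.ori,vel=.1);rep('down')
        bot.move_gripper(.0);rep('grip')
        for q in np.linspace(q0,q1,6)[1:]:
            bot.move_linear(s.tcp(q),s.ori,vel=.1);rep(f'{q:.2f}')
        bot.move_gripper(.055);rep('rel')
        bot.move_linear(s.tcp(q1,.13),s.ori,vel=.15);rep('up')
def rep(t):
    s=bot.state();print(t,round(s['clock'],2),np.round(s['eef_pos'],4),np.round(s['wrist_force'],1),round(s['opening'],4))
E
python3 - <<'E'
from act import *
g=np.array([.5525,.0135]);yaw=np.radians(10)
h=g+.125*np.cos(1.25)*np.array([np.cos(yaw),np.sin(yaw)])
Stand(h,yaw).run(1.25,.2)
E
```

```text
[(np.float64(1.5246158195503263), (np.float64(0.9961946980917455), np.float64(0.08715574274765817), np.float64(0.0), np.float64(0.0))), (np.float64(1.0108271721681104), (np.float64(-0.08715574274765801), np.float64(0.9961946980917455), np.float64(0.0), np.float64(-0.0)))]
above 2.77 [0.5527 0.0122 0.2117] [1.  0.2 0.8] 0.0853
down 4.13 [0.553  0.0138 0.1325] [-0.5 -0.   0.2] 0.0544
grip 4.53 [0.5534 0.0108 0.133 ] [-0.6 -4.   5. ] 0.0207
1.04 4.94 [0.5323 0.0071 0.1234] [ 1.4 -5.5  8.4] 0.0206
0.83 5.35 [0.51   0.0032 0.1068] [-0.1 -6.3  6.9] 0.0211
0.62 5.76 [4.923e-01 1.000e-04 8.660e-02] [ 0.9 -5.6  5.3] 0.0209
0.41 6.17 [ 0.4792 -0.0022  0.0634] [ 0.3 -5.7  4.4] 0.0208
0.20 6.58 [ 0.4711 -0.0036  0.038 ] [ 0.7 -5.9  2.4] 0.0207
rel 7.0 [ 4.706e-01 -4.000e-04  3.820e-02] [ 1.  -1.1  0.3] 0.055
up 8.02 [ 0.47   -0.0012  0.1674] [-1.1 -0.7  0. ] 0.0549
```

```bash
python3 - <<'E'
from act import *
import cv2
Stand([.6125,.2702],np.radians(14)).run(0,1.08)
bot.set_joints([1.304,0.615,-0.013,1.423,0.008,1.103,-0.04]);rep('home')
for n in("scene","top"):
    d=bot.snapshot(n);np.savez(n+"1.npz",**d)
    if n=="top": a=d['color'][140:240,180:470]
    else: a=d['color'][110:320,180:470]
    cv2.imwrite(f"pics/{n}1.png",cv2.resize(a[:,:,::-1],None,fx=2.7,fy=2.7,interpolation=cv2.INTER_CUBIC))
E
```

```text
[(np.float64(1.7475899714933856), (np.float64(0.9925461516413221), np.float64(0.12186934340514749), np.float64(0.0), np.float64(0.0))), (np.float64(0.6827927144259934), (np.float64(-0.12186934340514737), np.float64(0.9925461516413221), np.float64(0.0), np.float64(-0.0)))]
above 9.01 [0.4916 0.2381 0.0928] [ 0.5 -0.7 -1.1] 0.0552
down 10.18 [0.4915 0.2404 0.0138] [-0.7  0.4 -0.1] 0.0551
grip 10.57 [0.4918 0.2392 0.014 ] [-0.3 -2.6  6.3] 0.0205
0.22 10.99 [0.4944 0.2398 0.0396] [ 3.  -0.3 -5.1] 0.0208
0.43 11.41 [0.5022 0.2418 0.065 ] [ 2.9 -3.4 -5.5] 0.0208
0.65 11.82 [0.5149 0.2451 0.088 ] [ 0.7 -4.1 -4.4] 0.0205
0.86 12.24 [0.5328 0.2495 0.1082] [-0.8 -5.2 -0.7] 0.0209
1.08 12.66 [0.5546 0.2549 0.1238] [-1.2 -5.4  1.4] 0.0208
rel 13.08 [0.5554 0.2572 0.124 ] [-0.4  0.1 -0.2] 0.0545
up 14.1 [0.5549 0.2554 0.2524] [-0.6  0.2  0.2] 0.0553
home 17.5 [ 0.1564 -0.6312  0.2313] [-0.5  0.6 -0.6] 0.0549
```

View pics/scene1.png

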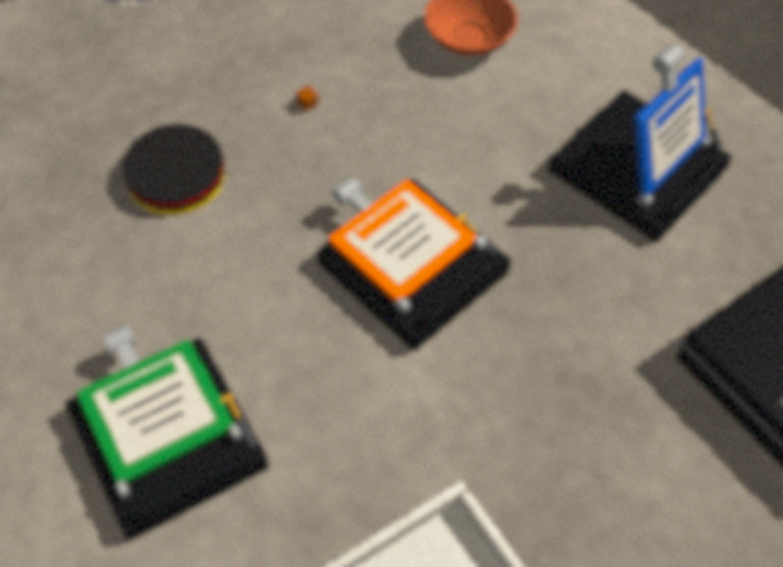

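View pics/top1.png

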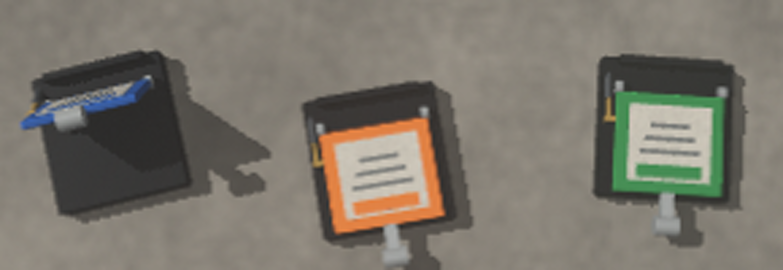

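In both views orange lies flat, blue stands up (grip at top-crop pixel 70,118) and green is still flat. A quick depth check of the angles comes next, then I'll hand in if it agrees.

```bash
python3 - <<'E'
from h import *
d=dict(np.load('top1.npz'));H=hsv(d)
for k,b,(lo,hi) in(('orange',(285,160,355,235),(5,18)),('green',(392,150,462,235),(45,80))):
    m=biggest((H[...,0]>=lo)&(H[...,0]<=hi)&(H[...,1]>110)&(H[...,2]>60),b)
    print(k,np.percentile(pts(d,m)[1][:,2],[5,50,95]).round(3))
m=np.zeros(H.shape[:2],bool);m[170:200,185:240]=1
uv,P=pts(d,m);g=P[:,2]>.140;g&=P[:,2]<.3
print('blue grip top',g.sum(),np.median(P[g],0).round(3),np.percentile(P[g,2],95))
p=np.median(P[g],0)[:2];x=np.array([np.cos(.244),np.sin(.244)])
print('dist to hinge along x (expect .039)',(np.array([.6125,.2702])-p)@x)
E
```

```text
orange [0.026 0.036 0.04 ]
green [0.034 0.036 0.039]
blue grip top 95 [0.576 0.26  0.159] 0.16174776392801243
dist to hinge along x (expect .039) 0.03798871091741914
```

```bash
python3 -c "
from plant import bot
bot.finish_job();print(bot.state()['clock'])"
```

```text
the job is handed in; nothing more can be done
the job is handed in; nothing more can be done
```

The orange stand is now folded flat, the blue one is fully open, and the green one is still flat. I handed the job in at about 17.5 s, with the arm back at its start pose and clear of everything.

I did orange first. For each stand I pinched the barrel grip, followed the hinge arc past the tipping point, let go and let the spring finish. The highest wrist force component I recorded was about 8 N, sampled between moves.

The last checks, by depth camera, all agreed:

| Stand | Measured | Expected |
|---|---|---|
| Orange leaf | median height 36 mm | 36 mm when flat |
| Green leaf | median height 36 mm | 36 mm when flat |
| Blue grip, top | height 159 mm | 160 mm when fully open |
| Blue grip, distance from hinge | 38 mm | 39 mm when fully open |

No check failed.

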